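# Feed a brass handle blank through the polishing cabinet's dust flap

## Robot

A 6-joint arm with a two-finger parallel gripper is mounted at the origin on the work surface. World frame = base frame: x ahead of the robot, y to its left, z up, the work surface at z = 0. Lengths are in mm, angles in rad, forces in N, time in s.
With the tool pointing down it reaches from about 350 to 875 mm from the base axis. Payload 4.2 kg.
Tool frame: the origin (TCP) lies midway between the tips of the shut fingers; the grasp point (between the pads) lies 19 mm behind it (arm.tcp_to_grasp is the distance from the TCP to the grasp point, in mm); z points along the fingers, y is the line along which they close (so a half turn about z gives the same grasp; the last joint's range is limited). The gripper opens to 85 mm and grips with 20 to 120 N. Pads are 22 mm wide; open, the fingers measure 114 mm over their backs; the gripper's body (76 mm by 85 mm) begins 54 mm behind the grasp point. The pads swing forward as they close: fully open they stand 13 mm farther back than shut.
Start: joints at [1.545, 0.385, 0.008, 0, -1.194, -0.259], TCP at [175.571, 599.812, 231.312] pointing down, gripper open.
Joint ranges: [-3.14, 3.14], [-1.21, 2.06], [-1.07, 1.41], [-3.16, 2.05], [-2.99, -0.16], [-3.1, 3.1]. Speed limits (rad/s): [2.79, 2.79, 3.14, 3.14, 3.14, 3.14].

## Interface

Orientations are given as a unit quaternion [x, y, z, w].
In Python, from bench import arm gives the robot as it stands.
- The arm moves only by the tool arm_command, never from a script. Its argument "rows" is a list of rows, each a list of 2 entries, a list of its own where there are three numbers: the shift along the tool's x, y, z as a fraction of full scale, then the turn, a rotation vector about the tool's x, y, z as a fraction of full scale. In form: [[[x, y, z], [wx, wy, wz]], ...]. A call has 1 to 5 rows; each row is the pose to reach, as a shift and turn from the pose commanded when the call began, along the tool's axes at that moment, turning the shorter way round; what a row does not reach only later rows make up. Full scale, the value 1, is 0.25 m for a shift and 180 degrees for a turn. A row lasts 1/10 s, in which the tool goes at most 50 mm and 8.59 degrees, less where a joint would pass 70% of its speed; a pose out of reach is approached as far as the arm can. A call with a number of a shift or a turn outside -1 to 1 is refused whole. A call with a gripper value outside its range is refused whole. "grip" is the opening, from 0 (shut) to 1 (fully open), set as the call begins (left out, the last holds). The fingers move at their own pace and stop on an object; the grip force is fixed at half the most. Time passes only in rows, so rows that repeat a pose let the fingers close. It gives the time, the measured TCP pose, the force, the opening and the grip force at its end, in the units of the state.
- arm.read_state(): the state, without advancing time (a new reading comes with each control period).
- arm.get_image(name): name is "side" or "top"; returns (picture, depth): 480x640x3 uint8, blue, green, red; 480x640 float32, mm along the optical axis (not along the pixel's ray), 0 where there is no reading.
- arm.camera_info(name): a dict with "fx", "fy", "cx", "cy" (pixels), "extrinsics" (4x4, takes a point from camera to world coordinates). Camera axes: x right, y down, z forward; pixel columns grow to the right and rows downward; lengths in mm; the calibration is good to about 2 mm. A picture is of the moment at which its call begins. camera_info takes no time and is no camera call.
- arm.job_done(): hands the job in; it is judged then, once.
Trained networks look in the newest picture that a camera, given by its name, has taken for a name from the list of things; names that differ only in an ending like _2 or _b are one class to them, and where a whole thing is asked for, a point or a joint stands for the part that bears it (a point fixed in the world has none). Each returns a list of dicts, best first, with "score" (0 to 1); they miss things now and then, are a little off and sometimes report something else, mostly with a low value. They report only what shows in the picture. A call takes as long as a camera call. They do not tell look-alikes from the thing itself.
- arm.spot_in(camera, query): "position" ([column, row] in pixels, amid what is visible of it).
The state is a dict: "clock": time; "joints": joint angles; "joint_vel": joint speeds; "joint_efforts": joint torques, N m; "position": TCP position; "ee_rot": TCP orientation; "contact_force": force on the tool from outside, world axes, zero at the start; "wrist_torque": the same for the moment, N m; "gripper_width": finger opening in mm; "grasp_force": force on a finger pad.
Only numpy, scipy, OpenCV 4.12 (cv2) and the standard library are available. Lean on these libraries where they do the work, as an engineer would, in place of code of your own. Each camera call takes 0.05 s, during which the arm holds its last target. There are 200 camera calls.

## Task

Take the brass handle blank with the narrow tang and lay it on the polishing cabinet's infeed plate beside the fixed fence, wide end towards the port, and let go of it without yet pushing the flap open. Slide the guide jaw by its knob until the blank is held square between jaw and fence, then take the blank again by its tang and push it through the spring flap, until it slips down the chute and the flap swings shut behind it. Leave the short bar and the other things on the counter where they are.

Things in the scene. Friction and masses are not known exactly. Their poses are not given: they have to be found in the camera images.
- blank: Brass handle blank lying flat, 0.32-0.56 kg, 160 mm long, 16 mm thick: wide part 130 x 22 mm (x = -50 to its square end at +80 mm), then a tang 30 x 12 mm, centred on the width (x = -80 to -50 mm). Origin: middle of the 160 mm length, at the underside; +x from tang to wide end, z up. Centre of mass 6 mm from the origin towards the wide end.
- short_bar: A plain brass bar 110 x 22 x 16 mm without a tang, lying near the blank; not wanted here, leave it. Origin: centre of the underside.
- cabinet: Fixed grey steel polishing cabinet, 172 mm high, 150 mm wide, with a clear roof window. Origin: on the counter under the middle of the port; +x points into the port, z up. In front of the port is a slippery level infeed plate at z = 110 mm (x = -150 to 0, y = -85 to +45 mm). A catch tray inside, 20 mm above the counter, reaches to x = 300 mm.
- jaw (a joint): Travel (m) of the sliding guide jaw towards the fixed fence (cabinet +y): 0 = fully open, 0.045 = end. The gap between jaw and fence is 60 mm minus the travel, so it holds the 22 mm blank at 0.038. The jaw covers cabinet x = -39 to -5 mm, is 14 mm high, moves with about 1 N, has no spring and stays where it is left.
- jaw_knob (a point): Top centre of the upright round brass knob on the jaw, 14 mm in diameter; it stands 34 mm above the jaw (top 48 mm above the infeed plate). It lies at cabinet x = -22 mm, 8 mm behind the jaw's face, and moves with the jaw.
- flap (a joint): Angle (rad) of the flap, a steel plate 57 mm wide and 44 mm high hinged along its top edge at 157 mm height: 0 = shut and hanging upright, grows as it swings inwards (to 1.4). A light spring (under 1 N at its lower edge) shuts it.
- ewer: Copper ewer standing on the counter, 192 mm high, body 84 mm in diameter with handle and spout; leave it. Origin: centre of the underside.
- coffee_cup: Small copper cup, 64 mm in diameter and 42 mm high; leave it. Origin: centre of the underside.
- grinder: Upright brass coffee grinder, 54 mm in diameter and 142 mm high; leave it. Origin: centre of the underside.
- hammer: Small hammer lying on the counter, 240 mm long; leave it. Its x axis runs from handle to head.
- blank_tang (a point): Middle of the blank's tang end face: 80 mm from the blank's origin on its -x side, at mid-thickness (8 mm up).
- port (a point): Middle of the port's lower edge, at the infeed plate's level (cabinet x = 0, y = 0, z = 110 mm). The port is 60 mm wide, 48 mm high, in a panel 6 mm thick; panel and roof end 62 mm above the plate. From cabinet x = 8 mm a slippery chute goes down at 30 degrees: once let go with its centre of mass over the chute, the blank tips and slides down by itself.
- fence (a point): Middle of the top edge of the fixed fence's guiding face (cabinet x = -22, y = +11, z = 124 mm). The fence stands on the infeed plate from cabinet x = -39 to -5 mm, 14 mm high and 12 mm thick, on the port's +y side; a blank lying against it is centred on y = 0, in line with the port. The sliding jaw opposes it on the -y side.
Mind the look-alikes: they are no part of the job. Leave any green or grey look-alike of the blank alone.

How it is judged:
By the outcome, as a careful person would: the job done as asked, in the order asked, and still so for the second after the job is handed in, with the robot touching nothing.
It also fails if it takes over 54 s, if anything falls off the work surface, if the arm or the gripper's body presses on something with over 40 N, if the wrist force passes 120 N, or if a joint passes its speed limit or range.

## Working session

There is one attempt and no reset: what is moved stays moved. The work goes in short steps, Python scripts to look and compute and a tool call to move; the robot and the scene stay as the last step left them, time stands still between calls to the robot, and variables do not carry over. Pictures are saved under pics/ and viewed, at most 10 in all, crops included, and the job is handed in when it is done.

Besides the shell and the picture viewer there is one more tool, called after "Request:" as a command line: name --argument value ..., lists and objects as JSON in quotes. arm_command: Moves the arm, as the interface text tells. Shift numbers are shares of 0.25 m and turn numbers shares of 180 degrees, none past 1 either way. Its arguments: {"type":"object","properties":{"rows":{"type":"array","items":{"type":"array"}},"grip":{"type":"number"}},"required":["rows"]}

```bash
mkdir -p pics; cat > h.py <<'E'
from bench import arm
import numpy as np, cv2
def px2w(cam,u,v,d=None,z=None):
    c=arm.camera_info(cam);E=np.array(c["extrinsics"])
    r=np.array([(u-c["cx"])/c["fx"],(v-c["cy"])/c["fy"],1.])
    if z is not None:
        w=E[:3,:3]@r; s=(z-E[2,3])/w[2]; return E[:3,3]+s*w
    return E[:3,:3]@(r*d)+E[:3,3]
def w2px(cam,p):
    c=arm.camera_info(cam);E=np.linalg.inv(np.array(c["extrinsics"]))
    q=E[:3,:3]@np.array(p)+E[:3,3]; return np.array([c["fx"]*q[0]/q[2]+c["cx"],c["fy"]*q[1]/q[2]+c["cy"]])
E
python3 - <<'E'
from h import *
np.set_printoptions(precision=1,suppress=True)
for n in("top","side"):
    im,d=arm.get_image(n);cv2.imwrite(f"pics/{n}0.png",im);np.save(f"{n}0.npy",d)
    print(n,np.array(arm.camera_info(n)["extrinsics"]))
    for q in("blank","short_bar","cabinet","jaw_knob","blank_tang","port","fence"):
        for r in arm.spot_in(n,q)[:3]:
            u,v=r["position"];dd=d[int(v),int(u)];print(q,round(r["score"],2),np.round([u,v]),px2w(n,u,v,dd))
print(arm.read_state())
E
```

```text
top [[   0.    -1.     0.2  275. ]
 [  -1.    -0.     0.  -154.3]
 [  -0.    -0.2   -1.  1422.8]
 [   0.     0.     0.     1. ]]
blank 0.97 [366. 352.] [ 271.4 -264.5   15.6]
blank 0.95 [368. 278.] [ 457.7 -267.2   16.7]
blank 0.92 [453. 335.] [ 317.5 -483.4   13.1]
short_bar 0.73 [376. 225.] [ 598.1 -288.5   16.9]
cabinet 0.67 [170. 248.] [498.1 205.8 165.3]
blank_tang 0.97 [367. 276.] [ 460.5 -263.6   20.6]
blank_tang 0.85 [452. 340.] [ 305.7 -480.6   16. ]
blank_tang 0.79 [372. 350.] [ 274.2 -279.2   12.9]
fence 0.82 [166. 247.] [498.8 211.9 171.2]
side [[    1.     -0.      0.1   458.2]
 [   -0.1    -0.6     0.8 -1035.9]
 [    0.     -0.8    -0.6   769.8]
 [    0.      0.      0.      1. ]]
blank 0.93 [285. 325.] [ 463.7 -286.5    8.5]
blank 0.63 [205. 323.] [ 274.8 -273.5   15. ]
blank 0.62 [216. 400.] [ 322.2 -489.3   16.4]
short_bar 0.93 [341. 321.] [ 597.  -292.5   17.1]
cabinet 0.66 [303. 206.] [532.6 105.8 106.9]
jaw_knob 0.56 [321. 203.] [583.4  76.7 131.6]
blank_tang 0.9 [280. 320.] [ 453.9 -277.7   15.5]
blank_tang 0.62 [216. 398.] [ 320.8 -480.1   10.8]
blank_tang 0.55 [204. 324.] [ 274.3 -274.2   14.1]
port 0.83 [304. 203.] [535.2 104.1 116. ]
port 0.26 [408. 264.] [817.6 -88.6  20.3]
fence 0.59 [304. 205.] [537.8 103.1 109.7]
{'clock': 0.8, 'joints': array([ 1.5,  0.4,  0. ,  0. , -1.2, -0.3]), 'joint_vel': array([-0.,  0., -0., -0.,  0., -0.]), 'joint_efforts': array([ -0. , -39.2,  18.9,   4.2,  -0. ,   0. ]), 'position': array([175.6, 599.8, 231.3]), 'ee_rot': array([ 1. , -0.1,  0. , -0. ]), 'contact_force': array([-0.9,  0. , -0.8]), 'wrist_torque': array([-0.,  0., -0.]), 'grasp_force': 0.0, 'gripper_width': 85.42955229420411}
```

View pics/top0.png

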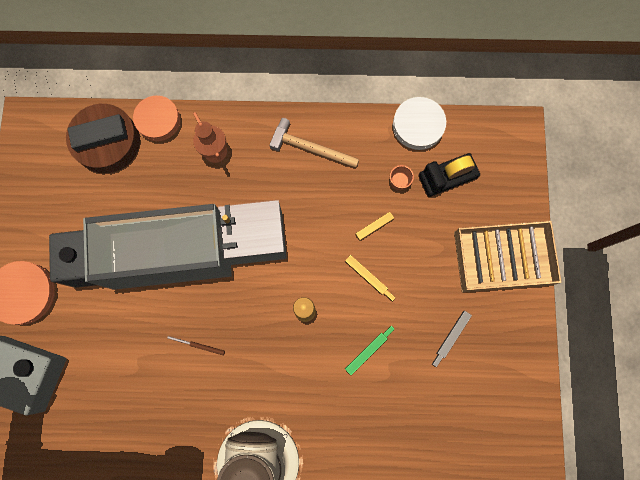

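View pics/side0.png

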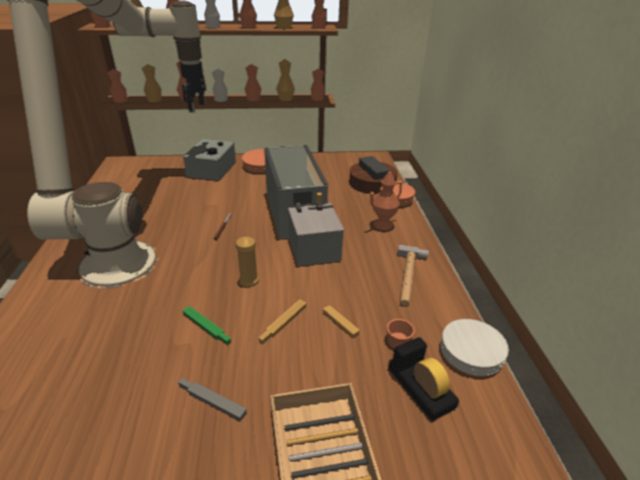

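```bash
python3 - <<'E'
from h import *
np.set_printoptions(precision=1,suppress=True)
im=cv2.imread("pics/top0.png");d=np.load("top0.npy")
c=arm.camera_info("top");E=np.array(c["extrinsics"])
v,u=np.mgrid[:480,:640]
P=np.stack([(u-c["cx"])/c["fx"]*d,(v-c["cy"])/c["fy"]*d,d],-1)@E[:3,:3].T+E[:3,3]
# blank
hsv=cv2.cvtColor(im,cv2.COLOR_BGR2HSV);m=np.zeros((480,640),bool);m[250:305,340:400]=1
m&=(P[...,2]>9)&(P[...,2]<25)
print("n",m.sum(),"z",np.median(P[m][:,2]))
W=np.array([px2w("top",a,b,z=16)[:2] for b,a in np.argwhere(m)])
r=cv2.minAreaRect(W.astype(np.float32));print(r)
mu=W.mean(0);w,V=np.linalg.eigh(np.cov((W-mu).T));a=V[:,1];t=(W-mu)@a;s=(W-mu)@V[:,0]
print("axis",a,"mean",mu,"ext",t.min(),t.max(),"wid")
for lo in range(-90,90,10):
    k=(t>=lo)&(t<lo+10)
    if k.any():print(lo,k.sum(),s[k].min(),s[k].max())
# plate
m=np.zeros((480,640),bool);m[195:270,215:295]=1
m&=(P[...,2]>104)&(P[...,2]<116)
W=np.array([px2w("top",a,b,z=110)[:2] for b,a in np.argwhere(m)])
r=cv2.minAreaRect(W.astype(np.float32));print("plate",m.sum(),np.median(P[m][:,2]),r,cv2.boxPoints(r))
m=(P[...,2]>165)&(P[...,2]<180);m[:190]=0;m[300:]=0;m[:,:60]=0;m[:,300:]=0
W=np.array([px2w("top",a,b,z=172)[:2] for b,a in np.argwhere(m)])
r=cv2.minAreaRect(W.astype(np.float32));print("roof",m.sum(),r,cv2.boxPoints(r))
A=cv2.resize(im[205:310,330:410],(400,525),interpolation=2);B=cv2.resize(im[190:270,215:295],(400,400),interpolation=2)
B=cv2.copyMakeBorder(B,0,125,0,0,0);cv2.imwrite("pics/crop1.png",np.hstack([A,B]))
E
```

```text
n 490 z 15.634145777169806
((458.5165710449219, -264.313720703125), (118.57979583740234, 135.65719604492188), 2.321537733078003)
axis [0.7 0.8] mean [ 460.5 -268.8] ext -84.44087409530917 73.67996882787146 wid
-90 10 -4.676077815763121 6.265947840549558
-80 17 -5.309193844486127 6.059127007392284
-70 20 -5.943651710118247 5.4377893401916415
-60 28 -10.244027850631154 10.189149779367458
-50 33 -10.885292466217283 11.500612296805341
-40 36 -31.218657550804718 11.089343964417692
-30 31 -10.226054884150269 10.471350291536876
-20 35 -10.654616998168652 9.852043499836784
-10 33 -11.298602398169134 10.754955610276394
0 33 -9.993322328142511 10.54825309378593
10 33 -10.637751993828 94.11139543048469
20 37 -11.283559643583414 11.246946136415923
30 29 -11.499135843041778 10.41818265976134
40 35 -10.62079042843367 10.210622958930372
50 32 -11.268430668938473 11.53380820965881
60 35 -11.48461948567056 10.911208283781214
70 13 -10.171517226838464 10.287274561614936Traceback (most recent call last):
  File "<stdin>", line 21, in <module>
  File "h.py", line 4, in px2w
    c=arm.camera_info(cam);E=np.array(c["extrinsics"])
ValueError: time passes only in moves, steps and waits
```

```bash
sed -i 's/^def px2w/CI={n:arm.camera_info(n) for n in ("top","side")}\ndef px2w/; s/arm.camera_info(cam)/CI[cam]/' h.py; python3 - <<'E'
from h import *
np.set_printoptions(precision=3,suppress=True)
im=cv2.imread("pics/top0.png");d=np.load("top0.npy")
c=CI["top"];E=np.array(c["extrinsics"])
v,u=np.mgrid[:480,:640]
P=np.stack([(u-c["cx"])/c["fx"]*d,(v-c["cy"])/c["fy"]*d,d],-1)@E[:3,:3].T+E[:3,3]
def pts(m,z): return np.array([px2w("top",a,b,z=z)[:2] for b,a in np.argwhere(m)])
def big(m):
    n,l,s,_=cv2.connectedComponentsWithStats(m.astype(np.uint8));return l==1+np.argmax(s[1:,4])
m=np.zeros((480,640),bool);m[250:305,340:400]=1
W=pts(big(m&(P[...,2]>9)&(P[...,2]<25)),16)
mu=W.mean(0);w,V=np.linalg.eigh(np.cov((W-mu).T));a=V[:,1];a=a*np.sign(a[1]);t=(W-mu)@a
print("axis",a,np.degrees(np.arctan2(a[1],a[0])),"mean",mu,"ext",t.min(),t.max(),"origin",mu+a*(t.min()+t.max())/2)
m=np.zeros((480,640),bool);m[195:270,215:295]=1
m=big(m&(P[...,2]>103)&(P[...,2]<117));W=pts(m,110)
r=cv2.minAreaRect(W.astype(np.float32));print("plate",m.sum(),np.median(P[m][:,2]),r,cv2.boxPoints(r))
m=(P[...,2]>163)&(P[...,2]<182);m[:190]=0;m[300:]=0;m[:,:60]=0;m[:,300:]=0
m=big(m);W=pts(m,172)
r=cv2.minAreaRect(W.astype(np.float32));print("roof",m.sum(),r,cv2.boxPoints(r))
k=np.zeros((480,640),bool);k[195:240,210:240]=1
print("ki",[(a,b,P[b,a].round()) for b in range(208,226,2) for a in range(218,238,2) if 120<P[b,a,2]<166])
A=cv2.resize(im[205:310,330:410],(400,525),interpolation=2);B=cv2.resize(im[190:270,215:295],(400,400),interpolation=2)
B=cv2.copyMakeBorder(B,0,125,0,0,0);cv2.imwrite("pics/crop1.png",np.hstack([A,B]))
E
```

```text
axis [0.66  0.752] 48.72312198886812 mean [ 460.629 -268.81 ] ext -84.49336837499702 73.59987655329824 origin [ 457.036 -272.903]
plate 2999 109.43333085835411 ((550.9137573242188, 29.7069091796875), (151.03993225097656, 155.47422790527344), 7.571967124938965) [[465.809  96.815]
 [486.296 -57.304]
 [636.019 -37.401]
 [615.532 116.718]]
roof 8571 ((510.4347839355469, 249.1346435546875), (152.91514587402344, 310.86846923828125), 7.611047267913818) [[414.064 393.073]
 [455.238  84.943]
 [606.806 105.196]
 [565.632 413.326]]
ki [(218, 210, array([602., 107., 126.])), (218, 212, array([596., 106., 129.])), (218, 214, array([591., 106., 127.])), (218, 216, array([586., 106., 127.])), (222, 216, array([579.,  90., 160.])), (224, 216, array([580.,  85., 156.])), (226, 216, array([579.,  80., 161.])), (218, 218, array([579., 103., 138.])), (220, 218, array([581., 100., 127.])), (222, 218, array([575.,  90., 155.])), (224, 218, array([574.,  85., 158.])), (226, 218, array([574.,  80., 160.])), (228, 218, array([577.,  78., 146.])), (230, 218, array([582.,  76., 126.])), (234, 218, array([584.,  68., 121.])), (218, 220, array([575., 103., 135.])), (220, 220, array([578., 101., 122.])), (224, 220, array([570.,  85., 155.])), (226, 220, array([570.,  80., 155.])), (228, 220, array([573.,  78., 142.])), (230, 220, array([578.,  77., 123.])), (232, 220, array([578.,  72., 123.])), (234, 220, array([578.,  67., 122.])), (218, 222, array([568., 102., 142.])), (220, 222, array([573., 101., 120.])), (222, 222, array([572.,  95., 126.])), (224, 222, array([573.,  91., 121.])), (226, 222, array([570.,  84., 135.])), (228, 222, array([572.,  81., 125.])), (230, 222, array([573.,  76., 125.])), (232, 222, array([572.,  71., 126.])), (234, 222, array([573.,  66., 124.])), (218, 224, array([563., 102., 142.])), (222, 224, array([567.,  95., 125.])), (224, 224, array([567.,  91., 124.]))]
```

View pics/crop1.png

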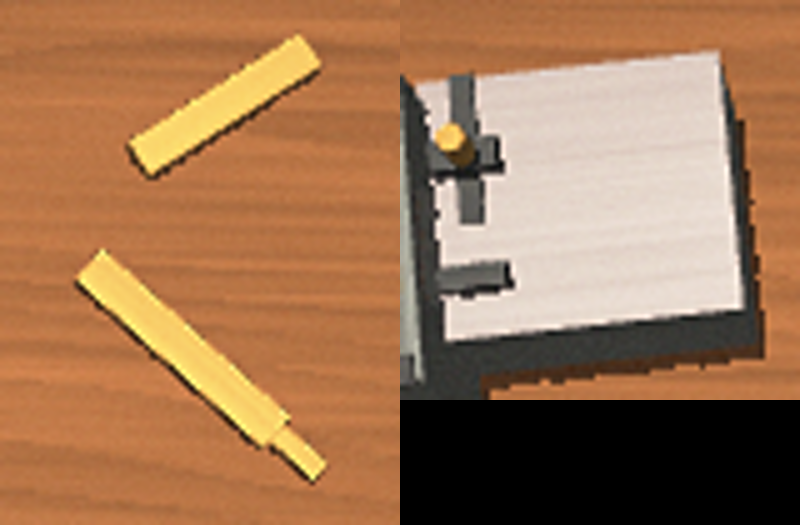

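```bash
python3 - <<'E'
from h import *
np.set_printoptions(precision=1,suppress=True)
im=cv2.imread("pics/top0.png");d=np.load("top0.npy")
hsv=cv2.cvtColor(im,cv2.COLOR_BGR2HSV)
m=np.zeros((480,640),bool);m[195:270,218:295]=1
m&=(hsv[...,1]<50)&(hsv[...,2]>170)
W=np.array([px2w("top",a,b,z=110)[:2] for b,a in np.argwhere(m)])
r=cv2.minAreaRect(W.astype(np.float32));print("plate",r,cv2.boxPoints(r))
print("s/px",CI["top"]["fx"])
th=np.radians(97.6);X=np.array([np.cos(th),np.sin(th)]);Y=np.array([-X[1],X[0]])
xs=W@X;ys=W@Y
# robust edges
print("x edges",np.percentile(xs,[0,1,99,100]),"y edges",np.percentile(ys,[0,.5,1,50,99,99.5,100]))
def cab(u,v,z):
    p=px2w("top",u,v,z=z)[:2];return p@X,p@Y,p
for n,(cx,cy),z in [("knob",(450,130),158),("fence end top",(511,262),124),("fence start top",(441,267),124),("jaw face end",(502,170),124),("jaw end back",(497,136),124)]:
    print(n,*cab(215+(cx-400)/5-.5,190+cy/5-.5,z))
E
```

```text
plate ((552.5336303710938, 32.793312072753906), (142.21469116210938, 159.44334411621094), 7.725862503051758) [[471.4 102.2]
 [492.8 -55.8]
 [633.7 -36.6]
 [612.3 121.4]]
s/px 549.9314698875903
x edges [-120.2 -119.    22.9   39. ] y edges [-623.3 -622.5 -621.9 -555.5 -495.7 -495.1 -480.7]
knob 6.54683740492952 -586.4428984749253 [580.4  84.1]
fence end top -12.288823720472474 -526.9333342519668 [523.9  57.5]
fence start top 21.41652624847277 -528.2594053521411 [520.8  91.1]
jaw face end -11.689684941625854 -572.7151003480295 [569.2  64.2]
jaw end back -10.657680249628275 -589.877774783608 [586.1  67.5]
```

```bash
cat >> h.py <<'E'
from scipy.spatial.transform import Rotation as Ro
TH=97.6
X=np.array([np.cos(np.radians(TH)),np.sin(np.radians(TH))]);Y=np.array([-X[1],X[0]])
C0=np.array([28.3,-538.8])
def cab(x,y): return X*(C0[0]+x)+Y*(C0[1]+y)
def w2cab(p): return np.array([np.dot(p[:2],X),np.dot(p[:2],Y)])-C0
def Rdown(yaw): 
    a=np.radians(yaw);return np.array([[np.cos(a),np.sin(a),0],[np.sin(a),-np.cos(a),0],[0,0,-1.]])
def plan(p,yaw,s=None):
    s=s or arm.read_state();R=Ro.from_quat(s["ee_rot"]).as_matrix()
    t=R.T@(np.array(p)-s["position"])/250
    w=Ro.from_matrix(R.T@Rdown(yaw)).as_rotvec()/np.pi
    return t.round(3).tolist(),w.round(4).tolist()
def show():
    s=arm.read_state();R=Ro.from_quat(s["ee_rot"]).as_matrix()
    print("t%.1f"%s["clock"],"p",s["position"].round(1),"cab",w2cab(s["position"]).round(1),"yaw %.1f"%np.degrees(np.arctan2(R[1,0],R[0,0])),"j",s["joints"].round(2),"F",s["contact_force"].round(1),"w %.1f"%s["gripper_width"],"g",round(s["grasp_force"],1))
E
python3 - <<'E'
from h import *
show()
b=np.array([457,-272.9]);a=np.array([.66,.752])
g=b+6*a
for yaw in (48.7,-131.3): print(g,plan([*g,150],yaw))
E
```

```text
t0.8 p [175.6 599.8 231.3] cab [543.  285.4] yaw -16.3 j [ 1.54  0.38  0.01  0.   -1.19 -0.26] F [-0.9  0.  -0.8] w 85.4 g 0.0
[ 460.96  -268.388] ([2.071, 3.012, 0.325], [-0.0, -0.0, -0.3612])
[ 460.96  -268.388] ([2.071, 3.012, 0.325], [-0.0, 0.0, 0.6388])
```

```bash
cat >> h.py <<'E'
def chain(wps,s=None):
    s=dict(s or arm.read_state())
    for p,yaw in wps:
        print(plan(p,yaw,s)); s["position"]=np.array(p);s["ee_rot"]=Ro.from_matrix(Rdown(yaw)).as_quat()
E
python3 - <<'E'
from h import *
chain([([375,460,250],-50),([520,250,250],-85),([540,20,250],-110),([500,-200,200],-131.3),([461,-268.4,80],-131.3)])
E
```

```text
([0.923, 0.313, -0.075], [-0.0, 0.0, 0.1871])
([1.016, 0.096, 0.0], [0.0, 0.0, 0.1944])
([0.923, 0.0, 0.0], [0.0, 0.0, 0.1389])
([0.882, -0.151, 0.2], [0.0, 0.0, 0.1183])
([0.309, -0.063, 0.48], [0.0, 0.0, 0.0])
```

Request:
arm_command --rows '[[[0.92,0.31,-0.075],[0,0,0.187]],[[0.92,0.31,-0.075],[0,0,0.187]],[[0.92,0.31,-0.075],[0,0,0.187]],[[0.92,0.31,-0.075],[0,0,0.187]],[[0.92,0.31,-0.075],[0,0,0.187]]]' --grip 0.7

```text
clock: 1.3
position: [376.2, 459.3, 250.6]
ee_rot: [0.906, -0.424, 0.0, -0.0]
contact_force: [0.1, 1.2, 0.5]
gripper_width: 60.0
grasp_force: 0.0
```

Request:
arm_command --rows '[[[1,0.1,0],[0,0,0.19]],[[1,0.1,0],[0,0,0.19]],[[1,0.1,0],[0,0,0.19]],[[1,0.1,0],[0,0,0.19]],[[1,0.1,0],[0,0,0.19]]]'

```text
clock: 1.8
position: [516.3, 252.6, 250.4]
ee_rot: [0.741, -0.671, 0.0, -0.0]
contact_force: [1.0, -0.1, -0.3]
gripper_width: 59.7
grasp_force: 0.0
```

```bash
python3 - <<'E'
from h import *
show()
chain([([540,20,250],-110),([500,-200,200],-131.3),([461,-268.4,80],-131.3)])
E
```

```text
t1.8 p [516.3 252.6 250.4] cab [153.7  -6.4] yaw -84.3 j [ 0.74  0.29 -0.09  0.   -1.2  -0.64] F [ 1.  -0.1 -0.3] w 59.7 g 0.0
([0.935, -0.002, 0.001], [-0.0002, 0.0001, 0.1428])
([0.882, -0.151, 0.2], [0.0, 0.0, 0.1183])
([0.309, -0.063, 0.48], [0.0, 0.0, 0.0])
```

Request:
arm_command --rows '[[[0.935,0,0],[0,0,0.143]],[[0.935,0,0],[0,0,0.143]],[[0.935,0,0],[0,0,0.143]],[[0.935,0,0],[0,0,0.143]],[[0.935,0,0],[0,0,0.143]]]'

```text
clock: 2.3
position: [538.9, 18.9, 250.4]
ee_rot: [-0.573, 0.819, -0.0, 0.0]
contact_force: [0.6, 0.7, -0.7]
gripper_width: 59.8
grasp_force: 0.0
```

Request:
arm_command --rows '[[[0.88,-0.15,0.2],[0,0,0.118]],[[0.88,-0.15,0.2],[0,0,0.118]],[[0.88,-0.15,0.2],[0,0,0.118]],[[0.88,-0.15,0.2],[0,0,0.118]],[[0.88,-0.15,0.2],[0,0,0.118]]]'

```text
clock: 2.8
position: [498.1, -200.5, 199.3]
ee_rot: [-0.412, 0.911, 0.0, -0.001]
contact_force: [-0.5, -0.0, -0.7]
gripper_width: 60.0
grasp_force: 0.0
```

Request:
arm_command --rows '[[[0.31,-0.06,0.48],[0,0,0]],[[0.31,-0.06,0.48],[0,0,0]],[[0.31,-0.06,0.48],[0,0,0]],[[0.31,-0.06,0.48],[0,0,0]],[[0.31,-0.06,0.48],[0,0,0]]]'

```text
clock: 3.3
position: [459.9, -266.6, 80.0]
ee_rot: [-0.413, 0.911, -0.0, -0.0]
contact_force: [1.7, -0.3, -0.3]
gripper_width: 59.7
grasp_force: 0.0
```

```bash
python3 - <<'E'
from h import *
show()
chain([([461,-268.4,4],-131.3)])
im,d=arm.get_image("side")
cv2.imwrite("pics/s1.png",cv2.resize(im[260:380,220:380],(800,600),interpolation=2))
E
```

```text
t3.3 p [ 459.9 -266.6   80. ] cab [-353.3  118.2] yaw -131.2 j [-0.22  0.39 -0.42  0.   -0.76 -0.5 ] F [ 1.7 -0.3 -0.3] w 59.7 g 0.0
([0.002, -0.008, 0.304], [0.0001, -0.0002, 0.0006])
```

View pics/s1.png

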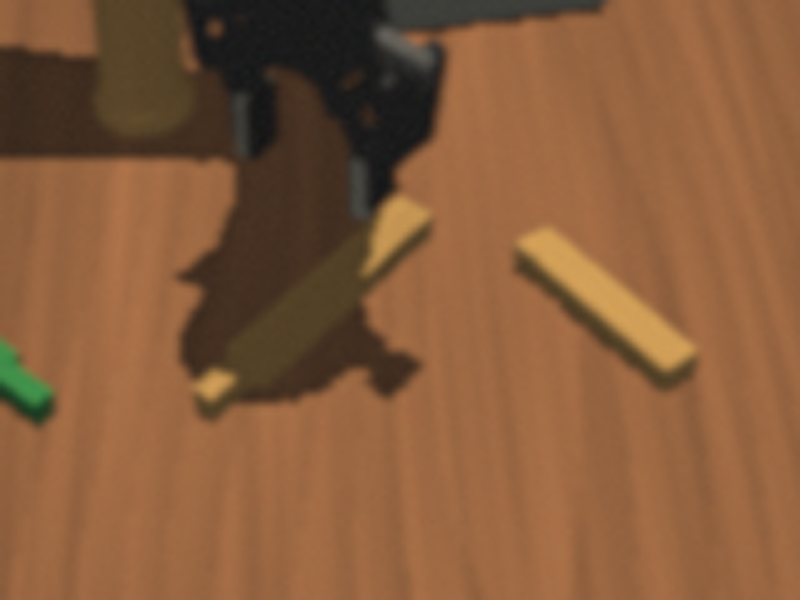

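The crop shows the open fingers straddling the shaded tanged blank (tang end at about pixel (262,340) of the full picture). The short bar is clear to the right at about (340,322).

Request:
arm_command --rows '[[[0,-0.008,0.15],[0,0,0]],[[0,-0.008,0.25],[0,0,0]],[[0,-0.008,0.304],[0,0,0]],[[0,-0.008,0.304],[0,0,0]],[[0,-0.008,0.304],[0,0,0]]]'

```text
clock: 3.85
position: [463.4, -267.2, 5.8]
ee_rot: [-0.414, 0.91, -0.001, 0.001]
contact_force: [0.0, -0.1, 0.8]
gripper_width: 59.9
grasp_force: 0.0
```

Request:
arm_command --rows '[[[0,0,0],[0,0,0]],[[0,0,0],[0,0,0]],[[0,0,0],[0,0,0]],[[0,0,0],[0,0,0]],[[0,0,0],[0,0,0]]]' --grip 0

```text
clock: 4.35
position: [462.0, -267.5, 5.5]
ee_rot: [-0.414, 0.91, -0.001, 0.001]
contact_force: [-0.9, 3.0, 5.3]
gripper_width: 20.2
grasp_force: 61.3
```

```bash
python3 - <<'E'
from h import *
show()
p=arm.read_state()["position"]
bo=np.array([457,-272.9]);print("along",(p[:2]-bo)@np.array([.66,.752]))
chain([([p[0],p[1],200],-131.3),([535,-70,200],-90),([*cab(-86,-4),180],-82.4),([*cab(-86,-4),117],-82.4)])
E
```

```text
t4.3 p [ 462.  -267.5    5.5] cab [-354.5  116.2] yaw -131.1 j [-0.22  0.51 -0.47  0.   -0.59 -0.5 ] F [-0.9  3.   5.3] w 20.2 g 61.3
along 7.411004784065917
([-0.001, -0.001, -0.778], [-0.0006, 0.0003, 0.0009])
([-0.786, 0.302, 0.0], [0.0, 0.0, -0.2294])
([-0.338, -0.043, 0.08], [0.0, 0.0, -0.0422])
([0.0, 0.0, 0.252], [0.0, 0.0, 0.0])
```

Request:
arm_command --rows '[[[0,0,-0.2],[0,0,0]],[[0,0,-0.4],[0,0,0]],[[0,0,-0.6],[0,0,0]],[[0,0,-0.78],[0,0,0]],[[0,0,-0.78],[0,0,0]]]'

```text
clock: 4.85
position: [464.6, -268.7, 206.0]
ee_rot: [-0.414, 0.91, -0.005, 0.005]
contact_force: [0.8, 0.1, -4.0]
gripper_width: 20.2
grasp_force: 60.8
```

Request:
arm_command --rows '[[[-0.16,0.06,0],[0,0,-0.046]],[[-0.32,0.12,0],[0,0,-0.092]],[[-0.48,0.18,0],[0,0,-0.138]],[[-0.64,0.24,0],[0,0,-0.184]],[[-0.786,0.302,0],[0,0,-0.23]]]'

```text
clock: 5.35
position: [532.6, -67.9, 196.8]
ee_rot: [0.71, -0.704, -0.002, 0.001]
contact_force: [0.9, -1.0, -4.4]
gripper_width: 20.2
grasp_force: 60.8
```

```bash
python3 - <<'E'
from h import *
show()
chain([([*cab(-86,-4),150],-82.4)])
E
```

```text
t5.3 p [532.6 -67.9 196.8] cab [-166.    19.9] yaw -89.5 j [ 0.17  0.27 -0.26 -0.   -1.05 -0.16] F [ 0.9 -1.  -4.4] w 20.2 g 60.8
([-0.329, -0.056, 0.187], [0.0013, 0.0003, -0.0392])
```

Request:
arm_command --rows '[[[-0.12,-0.02,0.06],[0,0,-0.013]],[[-0.24,-0.04,0.12],[0,0,-0.026]],[[-0.329,-0.056,0.187],[0.001,0,-0.039]],[[-0.329,-0.056,0.187],[0.001,0,-0.039]],[[-0.329,-0.056,0.187],[0.001,0,-0.039]]]'

```text
clock: 5.85
position: [545.9, 12.6, 150.3]
ee_rot: [0.751, -0.661, -0.0, 0.001]
contact_force: [0.7, -0.3, -4.9]
gripper_width: 20.3
grasp_force: 60.7
```

```bash
python3 - <<'E'
from h import *
show()
chain([([*cab(-86,-4),117],-82.4)])
im,d=arm.get_image("top");i2,_=arm.get_image("side")
A=cv2.resize(im[190:270,215:315],(500,400),interpolation=2);B=cv2.resize(i2[170:270,260:335],(300,400),interpolation=2)
cv2.imwrite("pics/s2.png",np.hstack([A,B]))
E
```

```text
t5.8 p [545.9  12.6 150.3] cab [-88.   -3.9] yaw -82.7 j [ 0.32  0.33 -0.3   0.   -0.94 -0.19] F [ 0.7 -0.3 -4.9] w 20.3 g 60.7
([-0.008, -0.0, 0.133], [0.0006, -0.0002, -0.0018])
```

View pics/s2.png

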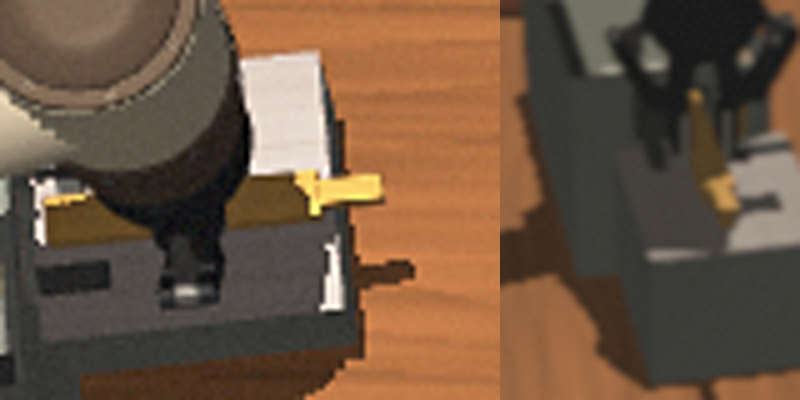

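The crop shows the blank above the infeed plate, in line with the fence. Its wide end is at about pixel (224,234) and its tang at (290,228), pointing away from the port.

```bash
python3 - <<'E'
from h import *
for u,v in((45,222),(383,187),(50,247),(308,214)): print(w2cab(px2w("top",215+u/5-.5,190+v/5-.5,z=161)))
E
```

```text
[-16.41969855  -2.83494718]
[-175.72586469   -1.8123695 ]
[-17.8182504    9.36021429]
[-139.43536905    7.15820292]
```

Request:
arm_command --rows '[[[-0.01,0,0.04],[0,0,0]],[[-0.012,0,0.08],[0,0,0]],[[-0.012,0,0.12],[0,0,0]],[[-0.012,0,0.133],[0,0,0]],[[-0.012,0,0.137],[0,0,0]]]'

```text
clock: 6.45
position: [546.7, 15.2, 117.1]
ee_rot: [0.75, -0.661, 0.001, -0.0]
contact_force: [-0.8, 0.1, -4.5]
gripper_width: 20.5
grasp_force: 60.7
```

Request:
arm_command --rows '[[[0,0,0],[0,0,0]],[[0,0,0],[0,0,0]]]'

```text
clock: 6.65
position: [547.5, 15.6, 118.4]
ee_rot: [0.751, -0.661, 0.001, -0.001]
contact_force: [1.2, -0.8, -5.5]
gripper_width: 20.1
grasp_force: 60.7
```

Request:
arm_command --rows '[[[0,0,0.004],[0,0,0]],[[0,0,0.008],[0,0,0]],[[0,0,0.008],[0,0,0]]]'

```text
clock: 6.95
position: [547.0, 15.6, 116.0]
ee_rot: [0.75, -0.661, 0.001, -0.001]
contact_force: [-0.5, 0.3, -4.5]
gripper_width: 20.4
grasp_force: 60.7
```

Request:
arm_command --rows '[[[0,0,0.002],[0,0,0]],[[0,0,0.004],[0,0,0]],[[0,0,0.004],[0,0,0]]]'

```text
clock: 7.25
position: [547.3, 15.5, 115.5]
ee_rot: [0.751, -0.661, 0.001, -0.001]
contact_force: [-0.8, -0.6, -1.3]
gripper_width: 20.2
grasp_force: 61.1
```

Request:
arm_command --rows '[[[0,0,0],[0,0,0]],[[0,0,0],[0,0,0]],[[0,0,0],[0,0,0]],[[0,0,0],[0,0,0]]]' --grip 0.6

```text
clock: 7.65
position: [547.6, 15.6, 115.5]
ee_rot: [0.751, -0.661, 0.001, -0.002]
contact_force: [-0.1, 0.3, 0.0]
gripper_width: 50.9
grasp_force: 0.0
```

Request:
arm_command --rows '[[[0,0,-0.1],[0,0,0]],[[0,0,-0.3],[0,0,0]],[[0.2,0,-0.5],[0,0,0]],[[0.4,0,-0.5],[0,0,0]],[[0.5,0,-0.5],[0,0,0]]]'

```text
clock: 8.15
position: [563.8, -109.9, 243.2]
ee_rot: [0.751, -0.66, 0.003, -0.003]
contact_force: [0.1, 0.7, -1.0]
gripper_width: 50.9
grasp_force: 0.0
```

```bash
cat > meas.py <<'E'
from h import *
import sys
np.set_printoptions(precision=1,suppress=True)
show()
im,d=arm.get_image("top");i2,_=arm.get_image("side");np.save("d.npy",d);cv2.imwrite("im.png",im)
hsv=cv2.cvtColor(im,cv2.COLOR_BGR2HSV)
m=((hsv[...,0]>15)&(hsv[...,0]<32)&(hsv[...,1]>110)).astype(np.uint8);m[:195]=0;m[262:]=0;m[:,:215]=0;m[:,315:]=0
n,l,s,_=cv2.connectedComponentsWithStats(m)
for i in range(1,n):
    if s[i,4]<8: continue
    k=s[i,4]>120
    W=np.array([w2cab(px2w("top",a,b,z=126 if k else 158)) for b,a in np.argwhere(l==i)])
    print("blank" if k else "knob?",s[i,4],cv2.minAreaRect(W.astype(np.float32)),"x",W[:,0].min(),W[:,0].max(),"y",W[:,1].min(),W[:,1].max(),W.mean(0))
A=cv2.resize(im[190:270,215:315],(500,400),interpolation=2);B=cv2.resize(i2[170:270,260:335],(300,400),interpolation=2)
cv2.imwrite(f"pics/{sys.argv[1]}.png",np.hstack([A,B]))
E
python3 meas.py s3
```

```text
t8.2 p [ 563.8 -109.9  243.2] cab [-211.8   -5.5] yaw -82.7 j [ 0.1  0.3 -0.1  0.  -1.2  0. ] F [ 0.1  0.7 -1. ] w 50.9 g 0.0
knob? 35 ((-24.734378814697266, -39.95054626464844), (11.67233943939209, 19.179100036621094), 38.82283020019531) x -31.66546058072271 -17.563191611804214 y -48.9897716288699 -28.82066475471197 [-24.7 -40.4]
blank 587 ((-93.0560302734375, -3.334231376647949), (24.789960861206055, 157.47048950195312), 89.15147399902344) x -171.89660868329042 -14.414020458267156 y -16.780119131668357 8.987270697195527 [-88.2  -3.7]
```

View pics/s3.png

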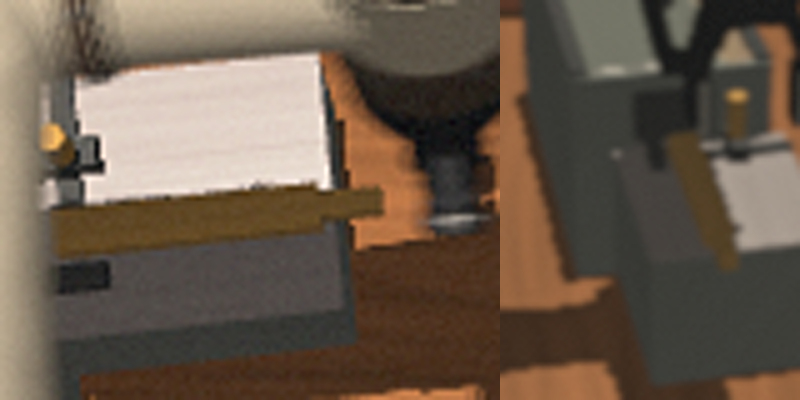

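The crop shows the blank flat on the plate beside the fence. Its wide end is just short of the panel near pixel (226,236), and the flap is shut. The jaw is still open, with its knob at about (226,217).

```bash
python3 - <<'E'
from h import *
chain([([*cab(-22,-47.7),230],-82.4),([*cab(-22,-47.7),140],-82.4)])
E
```

```text
([-0.77, -0.164, 0.045], [-0.0017, -0.0004, -0.0035])
([0.0, 0.0, 0.36], [0.0, 0.0, 0.0])
```

Request:
arm_command --rows '[[[-0.2,-0.04,0.02],[0,0,0]],[[-0.4,-0.08,0.03],[0,0,0]],[[-0.6,-0.13,0.045],[0,0,0]],[[-0.77,-0.164,0.045],[-0.002,0,-0.003]],[[-0.77,-0.164,0.045],[-0.002,0,-0.003]]]'

```text
clock: 8.75
position: [579.2, 92.9, 228.4]
ee_rot: [0.756, -0.655, -0.001, 0.001]
contact_force: [-0.7, -0.1, 0.5]
gripper_width: 51.1
grasp_force: 0.0
```

Request:
arm_command --rows '[[[0,0,0],[0,0,0]],[[0,0,0.1],[0,0,0]],[[0,0,0.2],[0,0,0]],[[0,0,0.2],[0,0,0]]]'

```text
clock: 9.15
position: [576.2, 85.9, 175.5]
ee_rot: [0.753, -0.658, -0.003, 0.005]
contact_force: [0.4, -0.3, 0.0]
gripper_width: 51.6
grasp_force: 0.0
```

```bash
python3 - <<'E'
from h import *
show()
chain([([*cab(-22,-47.7),140],-82.4)])
E
```

```text
t9.2 p [576.2  85.9 175.5] cab [-19.4 -43.7] yaw -82.3 j [ 0.42  0.36 -0.17 -0.   -1.05 -0.29] F [ 0.4 -0.3  0. ] w 51.6 g 0.0
([0.01, -0.018, 0.142], [0.0035, -0.0004, 0.0004])
```

Request:
arm_command --rows '[[[0.01,-0.014,0],[0,0,0]],[[0.01,-0.014,0.06],[0,0,0]],[[0.01,-0.014,0.12],[0,0,0]],[[0.01,-0.014,0.14],[0,0,0]],[[0.01,-0.014,0.14],[0,0,0]]]'

```text
clock: 9.65
position: [583.0, 85.2, 144.5]
ee_rot: [0.753, -0.658, -0.001, 0.001]
contact_force: [0.0, 0.5, -0.3]
gripper_width: 51.1
grasp_force: 0.0
```

```bash
python3 - <<'E'
from h import *
for i in range(3): show(); arm.get_image("side")
chain([([*cab(-22,-47.7),140],-82.4)])
i2,_=arm.get_image("side");cv2.imwrite("pics/s4.png",cv2.resize(i2[160:250,270:350],(710,600),interpolation=2)[:, :])
E
```

```text
t9.7 p [583.   85.2 144.5] cab [-20.9 -50.3] yaw -82.2 j [ 0.42  0.4  -0.2  -0.   -0.97 -0.28] F [ 0.   0.5 -0.3] w 51.1 g 0.0
t9.7 p [583.3  85.4 145.1] cab [-20.8 -50.7] yaw -82.2 j [ 0.42  0.4  -0.2  -0.   -0.97 -0.28] F [-0.4 -0.3 -0.2] w 51.3 g 0.0
t9.8 p [583.4  85.6 145.3] cab [-20.6 -50.8] yaw -82.2 j [ 0.42  0.4  -0.2  -0.   -0.97 -0.28] F [-0.3 -0.4 -0.7] w 51.7 g 0.0
([0.006, 0.012, 0.021], [0.0002, 0.0, 0.0011])
```

View pics/s4.png

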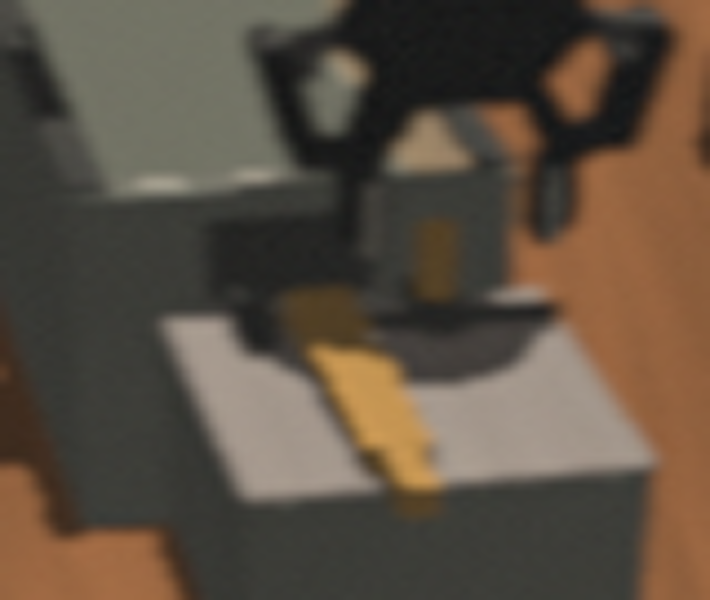

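The crop shows the fingers on either side of the knob (at crop pixel (437,260), about (319,199) in the full picture). They are roughly 4 mm off-centre, so I correct that and pinch.

Request:
arm_command --rows '[[[0.006,0.012,0.02],[0,0,0]],[[0.006,0.012,0.02],[0,0,0]],[[0.006,0.012,0.02],[0,0,0]],[[0.006,0.012,0.02],[0,0,0]]]'

```text
clock: 10.25
position: [579.8, 83.7, 139.0]
ee_rot: [0.754, -0.657, -0.001, 0.001]
contact_force: [0.2, -0.6, -0.3]
gripper_width: 51.3
grasp_force: 0.0
```

Request:
arm_command --rows '[[[0,0,0],[0,0,0]],[[0,0,0],[0,0,0]],[[0,0,0],[0,0,0]],[[0,0,0],[0,0,0]],[[0,0,0],[0,0,0]]]' --grip 0

```text
clock: 10.75
position: [579.8, 83.7, 139.1]
ee_rot: [0.754, -0.657, -0.001, 0.001]
contact_force: [0.3, 0.5, 1.4]
gripper_width: 11.4
grasp_force: 58.5
```

```bash
python3 - <<'E'
from h import *
for i in range(3): show(); arm.get_image("side")
chain([([*cab(-22,-22),140],-82.4)])
E
```

```text
t10.8 p [579.8  83.7 139.1] cab [-22. -47.] yaw -82.2 j [ 0.42  0.4  -0.22 -0.   -0.96 -0.28] F [0.3 0.5 1.4] w 11.4 g 58.5
t10.8 p [579.8  83.7 139.2] cab [-22. -47.] yaw -82.2 j [ 0.42  0.4  -0.22 -0.   -0.96 -0.28] F [-0.8  0.1  1.9] w 11.4 g 58.6
t10.8 p [579.8  83.7 139.1] cab [-22. -47.] yaw -82.2 j [ 0.42  0.4  -0.22 -0.   -0.96 -0.28] F [0.3 0.1 1.1] w 11.5 g 58.6
([-0.0, 0.1, -0.003], [0.0009, -0.0001, 0.0012])
```

Request:
arm_command --rows '[[[0,0.02,0],[0,0,0]],[[0,0.04,0],[0,0,0]],[[0,0.06,0],[0,0,0]],[[0,0.08,0],[0,0,0]],[[0,0.088,0],[0,0,0]]]'

```text
clock: 11.4
position: [557.4, 80.7, 139.2]
ee_rot: [0.754, -0.657, -0.001, 0.001]
contact_force: [1.3, 1.0, -0.2]
gripper_width: 11.8
grasp_force: 58.7
```

Request:
arm_command --rows '[[[0,0.004,0],[0,0,0]],[[0,0.008,0],[0,0,0]],[[0,0.012,0],[0,0,0]],[[0,0.012,0],[0,0,0]]]'

```text
clock: 11.8
position: [555.0, 80.4, 139.1]
ee_rot: [0.754, -0.657, -0.001, 0.001]
contact_force: [0.4, 1.6, 2.3]
gripper_width: 11.8
grasp_force: 58.7
```

```bash
python3 - <<'E'
from h import *
for i in range(2): show(); arm.get_image("side")
E
```

```text
t11.8 p [555.   80.4 139.1] cab [-22. -22.] yaw -82.2 j [ 0.43  0.36 -0.28 -0.   -0.93 -0.3 ] F [0.4 1.6 2.3] w 11.8 g 58.7
t11.8 p [555.1  80.4 139.1] cab [-22. -22.] yaw -82.2 j [ 0.43  0.36 -0.28 -0.   -0.93 -0.3 ] F [1.7 1.  2.3] w 11.6 g 58.7
```

Now in 1 mm steps, watching the force.

Request:
arm_command --rows '[[[0,0.004,0],[0,0,0]],[[0,0.006,0],[0,0,0]],[[0,0.006,0],[0,0,0]]]'

```text
clock: 12.2
position: [553.8, 80.3, 139.1]
ee_rot: [0.754, -0.657, -0.001, 0.001]
contact_force: [3.1, 0.8, 1.2]
gripper_width: 11.5
grasp_force: 58.8
```

Request:
arm_command --rows '[[[0,0.003,0],[0,0,0]],[[0,0.005,0],[0,0,0]],[[0,0.005,0],[0,0,0]]]'

```text
clock: 12.5
position: [553.6, 80.2, 139.2]
ee_rot: [0.754, -0.657, 0.0, -0.0]
contact_force: [6.4, 0.2, -2.3]
gripper_width: 11.1
grasp_force: 58.6
```

Request:
arm_command --rows '[[[0,0.003,0],[0,0,0]],[[0,0.003,0],[0,0,0]]]'

```text
clock: 12.7
position: [553.5, 80.2, 139.2]
ee_rot: [0.754, -0.657, 0.0, -0.001]
contact_force: [8.4, 0.7, -1.5]
gripper_width: 11.3
grasp_force: 58.6
```

Request:
arm_command --rows '[[[0,-0.005,0],[0,0,0]],[[0,-0.005,0],[0,0,0]]]'

```text
clock: 12.9
position: [553.6, 80.2, 139.1]
ee_rot: [0.754, -0.657, -0.0, 0.0]
contact_force: [4.6, 0.3, -0.3]
gripper_width: 11.5
grasp_force: 58.8
```

Request:
arm_command --rows '[[[0,0,0],[0,0,0]],[[0,0,0],[0,0,0]],[[0,0,0],[0,0,0]],[[0,0,0],[0,0,0]]]' --grip 0.5

```text
clock: 13.3
position: [551.8, 79.7, 138.7]
ee_rot: [0.754, -0.657, -0.001, 0.002]
contact_force: [0.1, -1.2, 0.7]
gripper_width: 42.4
grasp_force: 0.0
```

Request:
arm_command --rows '[[[0,0,-0.12],[0,0,0]],[[0,0,-0.3],[0,0,0]],[[0.3,0,-0.4],[0,0,0]],[[0.5,0,-0.4],[0,0,0]],[[0.7,0,-0.4],[0,0,0]]]'

```text
clock: 13.8
position: [573.1, -66.6, 239.4]
ee_rot: [0.754, -0.657, -0.0, 0.0]
contact_force: [0.7, 1.5, -0.1]
gripper_width: 42.5
grasp_force: 0.0
```

```bash
python3 meas.py s5; python3 - <<'E'
from h import *
chain([([*cab(-164,0.5),170],-82.4),([*cab(-164,.5),115.5],-82.4)])
E
```

```text
t13.8 p [573.1 -66.6 239.4] cab [-170.1  -20.4] yaw -82.1 j [ 0.2  0.3 -0.1  0.  -1.2 -0. ] F [ 0.7  1.5 -0.1] w 42.5 g 0.0
blank 583 ((-90.89289855957031, -2.8986244201660156), (41.88492965698242, 164.47972106933594), 83.5714340209961) x -173.5488113057179 -10.57659857799884 y -32.66559029801556 12.345588851835714 [-77.1  -2.9]
([-0.039, 0.079, 0.273], [0.0011, -0.0003, -0.0009])
([0.0, 0.0, 0.218], [0.0, 0.0, 0.0])
```

View pics/s5.png

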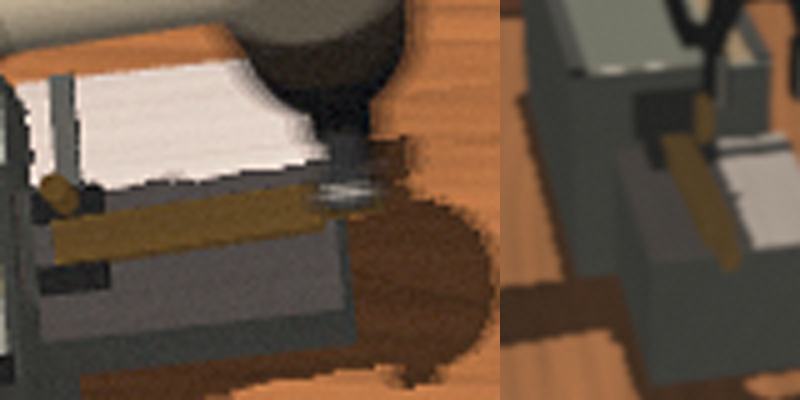

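The crop shows the jaw against the blank and the blank flush along the fence, with its wide end at about pixel (225,238). In the side view the flap is still shut.

Request:
arm_command --rows '[[[-0.02,0.075,0.1],[0,0,0]],[[-0.02,0.075,0.27],[0.001,0,-0.001]],[[-0.02,0.075,0.27],[0.001,0,-0.001]],[[-0.02,0.075,0.27],[0.001,0,-0.001]],[[-0.02,0.075,0.27],[0.001,0,-0.001]]]'

```text
clock: 14.4
position: [555.1, -63.0, 172.5]
ee_rot: [0.755, -0.656, 0.001, -0.001]
contact_force: [-0.1, -0.2, 0.7]
gripper_width: 42.7
grasp_force: 0.0
```

```bash
python3 - <<'E'
from h import *
for i in range(2): show(); im,d=arm.get_image("top")
chain([([*cab(-165,-1.5),115.5],-82.4)])
i2,_=arm.get_image("side");cv2.imwrite("pics/s6.png",np.hstack([cv2.resize(im[200:280,225:305],(400,400),interpolation=2),cv2.resize(i2[190:270,270:350],(400,400),interpolation=2)]))
E
```

```text
t14.4 p [555.1 -63.  172.5] cab [-164.1   -3.1] yaw -82.0 j [ 0.18  0.32 -0.25  0.   -1.   -0.04] F [-0.1 -0.2  0.7] w 42.7 g 0.0
t14.4 p [555.1 -62.9 172.6] cab [-164.1   -3.1] yaw -82.0 j [ 0.18  0.32 -0.25  0.   -1.   -0.04] F [ 0.4 -0.   0.9] w 43.0 g 0.0
([0.004, 0.007, 0.228], [-0.0012, -0.0002, 0.0023])
```

View pics/s6.png

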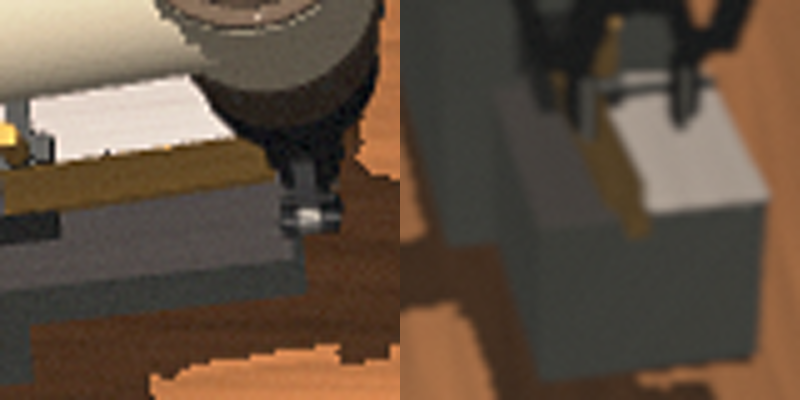

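The crop shows the fingers astride the tang end, with the blank still between the jaw and the fence.

Request:
arm_command --rows '[[[0.004,0.006,0.08],[0,0,0.002]],[[0.004,0.006,0.16],[0,0,0.002]],[[0.004,0.006,0.22],[-0.001,0,0.002]],[[0.004,0.006,0.228],[-0.001,0,0.002]],[[0.004,0.006,0.228],[-0.001,0,0.002]]]'

```text
clock: 15.05
position: [552.7, -64.4, 114.0]
ee_rot: [0.753, -0.658, -0.001, 0.001]
contact_force: [-0.1, -0.2, -0.3]
gripper_width: 42.5
grasp_force: 0.0
```

Request:
arm_command --rows '[[[0,0,0],[0,0,0]],[[0,0,0],[0,0,0]],[[0,0,0],[0,0,0]],[[0,0,0],[0,0,0]],[[0,0,0],[0,0,0]]]' --grip 0

```text
clock: 15.55
position: [553.4, -64.3, 114.9]
ee_rot: [0.753, -0.658, 0.0, 0.0]
contact_force: [0.8, -0.3, 6.6]
gripper_width: 10.0
grasp_force: 60.2
```

```bash
python3 - <<'E'
from h import *
for i in range(2): show(); im,d=arm.get_image("top")
p=arm.read_state()["position"];q=w2cab(p)
chain([([*cab(-100,q[1]),p[2]],-82.4),([*cab(-54,q[1]),p[2]],-82.4)])
E
```

```text
t15.6 p [553.4 -64.3 114.9] cab [-165.3   -1.2] yaw -82.3 j [ 0.18  0.38 -0.32  0.   -0.87 -0.04] F [ 0.8 -0.3  6.6] w 10.0 g 60.2
t15.6 p [553.4 -64.3 115. ] cab [-165.3   -1.2] yaw -82.3 j [ 0.18  0.38 -0.32  0.   -0.87 -0.04] F [0.1 0.7 6.2] w 9.7 g 60.2
([-0.261, -0.0, -0.0], [-0.0001, -0.0002, 0.0003])
([-0.184, 0.0, 0.0], [0.0, 0.0, 0.0])
```

Request:
arm_command --rows '[[[-0.03,0,-0.003],[0,0,0]],[[-0.07,0,-0.003],[0,0,0]],[[-0.11,0,-0.003],[0,0,0]],[[-0.15,0,-0.003],[0,0,0]],[[-0.19,0,-0.003],[0,0,0]]]'

```text
clock: 16.15
position: [546.4, -17.0, 115.0]
ee_rot: [0.753, -0.658, 0.0, 0.001]
contact_force: [1.1, -4.4, 5.4]
gripper_width: 9.9
grasp_force: 60.2
```

Request:
arm_command --rows '[[[-0.04,0,0],[0,0,0]],[[-0.08,0,0],[0,0,0]],[[-0.12,0,0],[0,0,0]],[[-0.16,0,0],[0,0,0]],[[-0.2,0,0],[0,0,0]]]'

```text
clock: 16.65
position: [540.0, 32.8, 115.0]
ee_rot: [0.753, -0.658, 0.0, 0.001]
contact_force: [2.2, -4.4, 6.0]
gripper_width: 10.3
grasp_force: 60.1
```

```bash
python3 - <<'E'
from h import *
for i in range(3): show(); im,d=arm.get_image("top")
p=arm.read_state()["position"];q=w2cab(p)
chain([([*cab(-53,q[1]),p[2]],-82.4)])
E
```

```text
t16.6 p [540.   32.8 115. ] cab [-67.2  -0.8] yaw -82.3 j [ 0.36  0.36 -0.36  0.   -0.86 -0.23] F [ 2.2 -4.4  6. ] w 10.3 g 60.1
t16.7 p [539.9  34.2 115. ] cab [-65.8  -0.9] yaw -82.3 j [ 0.36  0.36 -0.36  0.   -0.86 -0.23] F [ 1.7 -0.2  5.2] w 9.9 g 60.2
t16.8 p [540.   34.2 115. ] cab [-65.8  -0.9] yaw -82.3 j [ 0.36  0.36 -0.36 -0.   -0.86 -0.23] F [0.1 1.4 5.9] w 9.7 g 60.3
([-0.051, -0.0, 0.0], [0.0001, 0.0003, 0.0006])
```

Request:
arm_command --rows '[[[-0.015,0,0],[0,0,0]],[[-0.03,0,0],[0,0,0]],[[-0.045,0,0],[0,0,0]],[[-0.05,0,0],[0,0,0]],[[-0.05,0,0],[0,0,0]]]'

```text
clock: 17.3
position: [538.5, 45.1, 115.0]
ee_rot: [0.753, -0.658, 0.0, 0.001]
contact_force: [2.6, -3.1, 5.2]
gripper_width: 10.3
grasp_force: 60.2
```

Request:
arm_command --rows '[[[0,0,0],[0,0,0]],[[0,0,0],[0,0,0]],[[0,0,0],[0,0,0]],[[0,0,0],[0,0,0]],[[0,0,0],[0,0,0]]]' --grip 0.4

```text
clock: 17.8
position: [537.2, 44.7, 113.8]
ee_rot: [0.753, -0.659, -0.001, 0.002]
contact_force: [-0.1, 0.5, 0.7]
gripper_width: 34.3
grasp_force: 0.0
```

```bash
python3 meas.py s7
```

```text
t17.8 p [537.2  44.7 113.8] cab [-55.1   0.4] yaw -82.4 j [ 0.4  0.4 -0.4 -0.  -0.9 -0.2] F [-0.1  0.5  0.7] w 34.3 g 0.0
```

View pics/s7.png

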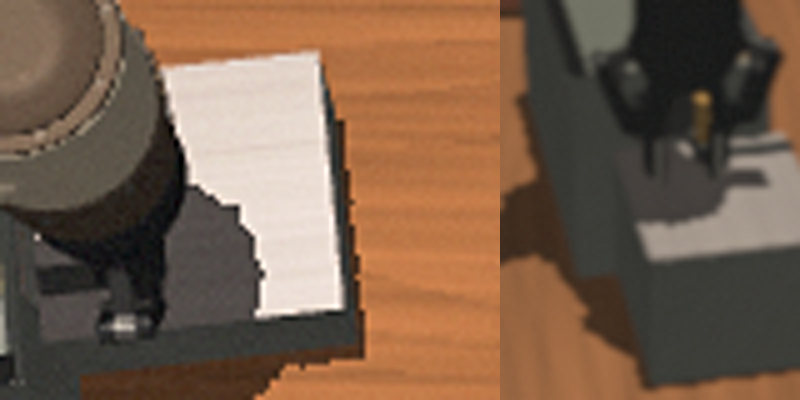

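The crop shows the fingers at the guide with no brass left on the plate, so the blank has gone through. I back off and check by numbers, since the picture allowance is used up.

Request:
arm_command --rows '[[[0.05,0,-0.05],[0,0,0]],[[0.2,0,-0.25],[0,0,0]],[[0.4,0,-0.45],[0,0,0]],[[0.6,0,-0.5],[0,0,0]],[[0.8,0,-0.5],[0,0,0]]]'

```text
clock: 18.4
position: [562.0, -126.0, 237.6]
ee_rot: [0.753, -0.658, 0.001, -0.001]
contact_force: [1.0, -0.0, -0.5]
gripper_width: 34.1
grasp_force: 0.0
```

Request:
arm_command --rows '[[[0.2,0,0],[0,0,0]],[[0.4,0,0],[0,0,0]],[[0.4,0,0],[0,0,0]],[[0.4,0,0],[0,0,0]],[[0.4,0,0],[0,0,0]]]'

```text
clock: 18.9
position: [573.7, -223.4, 233.8]
ee_rot: [0.753, -0.658, -0.001, 0.001]
contact_force: [0.5, 0.8, -0.7]
gripper_width: 34.4
grasp_force: 0.0
```

```bash
python3 - <<'E'
from h import *
np.set_printoptions(precision=1,suppress=True)
show()
for n in("top","side"):
    im,d=arm.get_image(n);cv2.imwrite(f"im_{n}.png",im);np.save(f"d_{n}.npy",d)
    print(n,[(r["position"],round(r["score"],2)) for r in arm.spot_in(n,"blank")],[(r["position"],round(r["score"],2)) for r in arm.spot_in(n,"jaw_knob")])
    old=cv2.imread(f"pics/{n}0.png")
    # brass-coloured components, now vs. start
    for nm,I in(("old",old),("new",im)):
        h=cv2.cvtColor(I,cv2.COLOR_BGR2HSV)
        m=((h[...,0]>17)&(h[...,0]<32)&(h[...,1]>90)&(h[...,2]>60)).astype(np.uint8)
        k,l,s,c=cv2.connectedComponentsWithStats(m)
        print(nm,[(c[i].round().tolist(),int(s[i,4])) for i in range(1,k) if s[i,4]>12])
# flap: side-view pixels of flap closed plane
for x,y,z in((0,0,115),(0,0,125),(0,10,130),(0,-10,130),(0,0,145)):
    p=[*cab(x,y),z];u,v=w2px("side",p).round().astype(int)
    d0=np.load("side0.npy")[v,u];d1=np.load("d_side.npy")[v,u];print((u,v),w2cab(px2w("side",u,v,d0)),w2cab(px2w("side",u,v,d1)),d0,d1,cv2.imread("pics/side0.png")[v,u],cv2.imread("im_side.png")[v,u])
E
```

```text
t18.9 p [ 573.7 -223.4  233.8] cab [-325.6   -0.3] yaw -82.4 j [-0.1  0.4 -0.   0.  -1.2  0.2] F [ 0.5  0.8 -0.7] w 34.4 g 0.0
top [([369.2, 352.4], 0.95), ([448.8, 333.7], 0.83)] []
old [([318.0, 148.0], 19), ([330.0, 152.0], 21), ([459.0, 165.0], 331), ([348.0, 160.0], 13), ([374.0, 225.0], 314), ([224.0, 217.0], 20), ([536.0, 222.0], 24), ([518.0, 224.0], 13), ([526.0, 251.0], 189), ([539.0, 236.0], 134), ([491.0, 248.0], 235), ([468.0, 248.0], 272), ([480.0, 235.0], 26), ([503.0, 238.0], 66), ([515.0, 237.0], 69), ([480.0, 240.0], 24), ([482.0, 245.0], 18), ([516.0, 248.0], 43), ([528.0, 248.0], 30), ([541.0, 248.0], 29), ([505.0, 251.0], 71), ([483.0, 255.0], 97), ([518.0, 255.0], 13), ([529.0, 254.0], 14), ([542.0, 253.0], 21), ([369.0, 276.0], 450), ([495.0, 260.0], 13), ([530.0, 265.0], 24), ([544.0, 264.0], 30), ([508.0, 270.0], 47), ([519.0, 267.0], 24), ([485.0, 270.0], 45), ([496.0, 271.0], 59), ([471.0, 276.0], 158), ([534.0, 279.0], 233), ([520.0, 273.0], 17), ([521.0, 277.0], 17), ([486.0, 279.0], 29), ([498.0, 280.0], 14), ([472.0, 286.0], 23), ([495.0, 285.0], 15), (
[... 1427 characters left out ...]
, 440.0], 19)]
new [([283.0, 13.0], 214), ([285.0, 86.0], 290), ([157.0, 93.0], 64), ([247.0, 264.0], 497), ([340.0, 321.0], 206), ([437.0, 374.0], 556), ([347.0, 432.0], 17), ([310.0, 439.0], 40), ([326.0, 436.0], 14)]
(np.int64(302), np.int64(204)) [ 4.6 -0.6] [ 2.5 -0.2] 1310.903 1308.5162 [44 48 48] [48 51 53]
(np.int64(302), np.int64(201)) [ 6.8 -1.1] [ 9.2 -1.6] 1307.6135 1310.3502 [34 36 36] [36 37 36]
(np.int64(299), np.int64(200)) [3.7 8.6] [4.2 8.5] 1299.6964 1300.2915 [35 37 36] [35 37 38]
(np.int64(305), np.int64(200)) [  6.4 -10.2] [ 2.3 -9.3] 1307.5155 1302.721 [33 36 37] [31 32 32]
(np.int64(302), np.int64(195)) [ 3.3 -0.5] [ 8.4 -1.5] 1291.8859 1297.8418 [34 36 36] [35 37 37]
```

```bash
python3 - <<'E'
from h import *
a=cv2.imread("pics/top0.png").astype(int);b=cv2.imread("im_top.png").astype(int)
R=b-a; sat=(b[...,2]-b[...,0])-(a[...,2]-a[...,0])
m=(sat>10).astype(np.uint8);m[:195]=0;m[300:]=0;m[:,:80]=0;m[:,300:]=0
k,l,s,c=cv2.connectedComponentsWithStats(m)
for i in range(1,k):
    if s[i,4]>8:
        W=np.array([w2cab(px2w("top",u,v,z=30)) for v,u in np.argwhere(l==i)])
        print(c[i].round(),s[i],cv2.minAreaRect(W.astype(np.float32)),b[l==i].mean(0).round())
E
```

```text
[252. 236.] [ 215  201   70   77 3347] ((-58.28250503540039, -14.22821044921875), (187.45555114746094, 183.56695556640625), 89.21166229248047) [167. 197. 213.]
[138. 255.] [109 248  63  16 573] ((222.30734252929688, -1.6406888961791992), (160.28085327148438, 26.062175750732422), 0.8460091352462769) [107. 140. 156.]
```

```bash
python3 -c "
from h import *
show();print(arm.job_done())"
```

```text
t19.2 p [ 574.  -223.   234.3] cab [-325.3   -0.7] yaw -82.3 j [-0.11  0.37 -0.01  0.   -1.2   0.24] F [0.1 0.5 0.2] w 33.9 g 0.0
the job is handed in; nothing more can be done
None
```

The job is handed in at 19.2 s: the tanged blank lies on the catch tray inside the cabinet (a 160 mm brass shape seen through the roof window), the flap's depth reading matches its shut position at the start, and I moved nothing else on the counter.

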